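# Draw back the sprung bottle stop, index its turret to the third stop and hold it

## Robot

A 7-joint arm with a two-finger parallel gripper is mounted at the origin on a cart in front of the work surface, level with it; the furniture and walls round the work are solid. World frame = base frame: x ahead of the robot, y to its left, z up, the work surface at z = 0. Lengths are in m, angles in rad, forces in N, time in s.
With the tool pointing down it reaches from about 0.35 to 0.9 m from the base axis. Payload 7.2 kg.
Tool frame: the origin (TCP) lies midway between the tips of the shut fingers; the grasp point (between the pads) lies 19 mm behind it; z points along the fingers, y is the line along which they close (so a half turn about z gives the same grasp; the last joint's range is limited). The gripper opens to 85 mm and grips with 20 to 120 N. Pads are 22 mm wide; open, the fingers measure 114 mm over their backs; the gripper's body (76 mm by 85 mm) begins 54 mm behind the grasp point. The pads swing forward as they close: fully open they stand 13 mm farther back than shut.
Start: joints at [-1.289, 0.411, -0.013, 1.596, 0.006, 1.134, -0.082], TCP at [0.214, 0.587, 0.2] pointing down, gripper open.
Joint ranges: [-2.95, 2.95], [-0.29, 1.99], [-1.47, 1.44], [0.14, 2.54], [-1.03, 4.17], [0.13, 1.85], [-2.86, 2.86]. Speed limits (rad/s): [2.39, 2.39, 3.01, 3.01, 3.14, 3.14, 3.14].

## Interface

Orientations are given as [roll, pitch, yaw] about the fixed x, y, z axes, in that order (R = Rz(yaw) Ry(pitch) Rx(roll)).
In Python, from rig import state, read_camera, camera_info, finish_job gives the robot as it stands.
- The arm moves only by the tool carry_out, never from a script. Its argument "targets" is a list of rows, each an object of numbers: "tx", "ty", "tz": the shift along the tool's x, y, z in mm; "ax", "ay", "az": the turn, a rotation vector about the tool's x, y, z in rad; "gripper": the finger opening in mm, from 0 to 85.4. A call has 1 to 10 rows; each row is the pose to reach, as a shift and turn from the pose commanded when the call began, along the tool's axes at that moment; what a row does not reach only later rows make up. A row lasts 1/10 s, in which the tool goes at most 50 mm and 8.59 degrees, less where a joint would pass 70% of its speed; a pose out of reach is approached as far as the arm can. A call with a gripper value outside its range is refused whole. The fingers move at their own pace and stop on an object; "newtons" is the grip in N (left out, the last holds). Time passes only in rows, so rows that repeat a pose let the fingers close. It gives the time, the measured TCP pose, the force, the opening and the grip force at its end, in the units of the state.
- state(): the state, without advancing time (a new reading comes with each control period).
- read_camera(name): name is "scene" or "top" or "wrist"; returns the picture (420x560x3 uint8, red, green, blue); there is no depth.
- camera_info(name): a dict with "mtx" (3x3 intrinsics, pixels), "position" and "rotation" of the camera in the world; the wrist camera has in their place "tool_from_camera" (4x4, takes a point from camera to tool coordinates, whose origin is the TCP and whose axes are the flange's). Camera axes: x right, y up, looking along -z (the intrinsics and any distortion apply to the point x, -y, -z); pixel columns grow to the right and rows downward; lengths in m; the calibration is good to about 2 mm. A picture is of the moment at which its call begins: read the wrist's pose just before it. camera_info takes no time and is no camera call.
- finish_job(): hands the job in; it is judged then, once.
The state is a dict: "time_s": time; "joint_pos": joint angles; "qd": joint speeds; "joint_efforts": joint torques, N m; "position": TCP position; "tcp_rot": TCP orientation; "ft_force": force on the tool from outside, world axes, zero at the start; "ft_torque": the same for the moment, N m; "opening": finger opening in m; "grasp_force": force on a finger pad.
Only numpy, scipy, OpenCV 4.12 (cv2) and the standard library are available. Lean on these libraries where they do the work, as an engineer would, in place of code of your own. Each camera call takes 0.05 s, during which the arm holds its last target. There are 200 camera calls.

## Task

Set the labelling cradle for the next bottle size: take the T handle of its sprung bottle stop, draw the carriage straight back from the bottle until its rear edge is on the scribed line across the rail, and only then turn the handle clockwise (seen from above) by three clicks, so that the third stop screw from the present one, the longest, points squarely at the bottle; do not run on towards the fourth. Finish while still gripping the handle there, with the carriage held back on the line so that I can change the bottle. Leave the bottle and the other things on the counter as they are.

Things in the scene. Friction and masses are not known exactly. Their poses are not given: they have to be found in the camera images.
- labeller: the labelling cradle, fixed: plywood base 124 x 460 x 18 mm, rail on it 60 mm wide (top at z 26 mm), sprung stop at one end, V trough with a bottle at the other. Origin: on the counter under the turret's axis with the carriage home. y runs along the rail towards the bottle (draw the carriage along -y), z up. Base: y -195 to +265 mm. Behind the trough a roller (x 60, y 80 to 230, 130 mm high)
- stop_slide (a joint): travel in m of the steel carriage along the rail: 0 = home, against a dead stop, growing as it is drawn back from the bottle, at most 0.050. At 0.035 its rear edge is on the scribed line. The spring pulls home with 4 N at 0 and 9.3 N at 0.035; let go, the carriage shoots back
- index_knob (a joint): angle in rad of the turret and its T handle, which ride on the carriage: 0 = home stop, growing clockwise seen from above. A sprung roller makes five stops, 0.419 rad (24 degrees) apart: 0, 0.419, 0.838, 1.257 (the third), 1.676. Leaving a stop takes about 0.2 N m; half way to the next it goes over and pulls itself in with a click
- t_handle: black T handle on the turret, the part to grip: a level bar 58 mm long, 15 wide, 30 high, on a 12 mm shaft; origin at the bar's centre, on the turret's axis, 135 mm above the counter; x along the bar, z up. It goes with carriage and turret; at home the bar stands 0.63 rad anticlockwise of the cradle's x axis, at the third stop 0.63 rad clockwise of it
- carriage_edge (a point): middle of the rear upper edge of the carriage, 40 mm above the counter, 53 mm behind the turret's axis. Behind it on the rail are the spring tube and end post (105 to 191 mm behind the cradle's origin), up to 56 mm high
- loading_line (a point): middle of the dark scribed line across the rail, 2 mm wide, 88 mm behind the home position of the turret's axis (35 mm behind the carriage's rear edge at home)
- cradle_bottle: dark wine bottle lying loose in the trough, 297 mm long, 74 mm in diameter, neck away from the stop, its top 105 mm above the counter; origin at the centre of its base, 53 mm from the turret's axis at home; its z axis points to the neck. To be left alone
- cork_a: cork standing on the cradle's base beside the spring tube, 24 mm in diameter, 43 mm tall; origin at its foot; to be left alone
- pencil: pencil, 123 x 7 mm, lying on the cradle's base on the other side of the rail; to be left alone
- tape: roll of tape lying on the counter at the right, 104 mm across, 25 mm high; to be left alone
- jar: preserve jar standing at the right, 64 mm in diameter, 90 mm tall; to be left alone
- shears: scissors lying at the right; to be left alone
- corkscrew: corkscrew with a wooden bar lying at the right; to be left alone
- bottle_a: dark wine bottle standing at the left, 74 mm in diameter, 297 mm tall; to be left alone
- bottle_b: second dark wine bottle standing at the left, same size; to be left alone
- tumbler: empty tumbler standing at the left, 81 mm in diameter, 91 mm tall; to be left alone
- stop_hub (a point): centre of the turret's hub (50 mm across), 68 mm above the counter. Five stop screws fan out of it at this height, 24 degrees apart, one to each stop; their ends are 50, 53, 57, 62 and 58 mm from the axis. The present stop's screw points along the rail at the bottle. With the carriage home the longer screws cannot pass the bottle's base

How it is judged:
On the way, in this order (a step that is already met when the one before it is completed fails the run):
1. the carriage is drawn back to the line with the turret still at its home stop (value of joint stop_slide between 0.0295 and 0.0405 m and value of joint index_knob below 0.2 rad), for 0.2 s.
2. with the carriage kept back, the turret passes the first stop (value of joint stop_slide above 0.025 m and value of joint index_knob above 0.3 rad), for 0.05 s.
3. the turret is in its third stop with the carriage on the line (value of joint stop_slide between 0.0295 and 0.0405 m and value of joint index_knob between 1.107 and 1.407 rad), for 0.2 s.
At the end, for the whole second after the job is handed in: The carriage's rear edge is within 5.5 mm of the scribed line (travel 0.0295 to 0.0405 m), held there against its spring by the fingers on the T handle (more than 2 N of contact); the turret is in its third stop (1.257 rad, within 0.15 rad); the bottle lies where it was, within 12 mm (all of step 3 and contact force between the fingers and t_handle above 2 N and distance of cradle_bottle from where it was at the start of the episode below 0.012 m); the arm keeps its last pose, push and grip.
It fails at once if the turret is run past the third stop towards the fourth (value of joint index_knob above 1.5 rad).
It fails at once if the bottle in the cradle is pushed out of place (distance of cradle_bottle from where it was at the start of the episode above 0.015 m).
It fails at once if the cork or the pencil on the cradle is knocked away (distance of any of cork_a, pencil from where it was at the start of the episode above 0.03 m).
It fails at once if something else on the counter is knocked about (distance of any of tape, jar, shears, corkscrew, bottle_a, bottle_b, tumbler from where it was at the start of the episode above 0.04 m).
It also fails if it takes over 38 s, if anything falls off the work surface, if the arm or the gripper's body presses on something with over 40 N, if the wrist force passes 120 N, or if a joint passes its speed limit or range.

## Working session

There is one attempt and no reset: what is moved stays moved. The work goes in short steps, Python scripts to look and compute and a tool call to move; the robot and the scene stay as the last step left them, time stands still between calls to the robot, and variables do not carry over. Pictures are saved under pics/ and viewed, at most 10 in all, crops included, and the job is handed in when it is done.

Besides the shell and the picture viewer there is one more tool, called after "Emit:" as name([rows], argument=value, ...), one row to a line, values as JSON. carry_out: Moves the arm, as the interface text tells. Its arguments: {"type":"object","properties":{"targets":{"type":"array","items":{"type":"object","properties":{"tx":{"type":"number"},"ty":{"type":"number"},"tz":{"type":"number"},"ax":{"type":"number"},"ay":{"type":"number"},"az":{"type":"number"},"gripper":{"type":"number"}}}},"newtons":{"type":"number"}},"required":["targets"]}

```bash
mkdir -p pics; python3 - <<'E'
from rig import *
import cv2
s=state();print(s)
for n in("scene","top"):
    cv2.imwrite(f"pics/{n}0.png",read_camera(n)[:,:,::-1]);i=camera_info(n);print(n,i)
print(camera_info("wrist"))
E
```

```text
{'time_s': 0.0, 'joint_pos': array([-1.2892146 ,  0.41188162, -0.01273452,  1.59707089,  0.00557755,
        1.13426758, -0.08222333]), 'qd': array([-0.00015798,  0.00014702, -0.0001814 ,  0.00035001,  0.00018446,
       -0.0008289 , -0.0010299 ]), 'joint_efforts': array([-1.43516381e-04, -6.00631142e+01,  6.81447331e-01, -2.99408716e+01,
        1.36754059e-02,  1.04371572e-02, -2.21073327e-05]), 'position': array([0.21401719, 0.58663004, 0.19885337]), 'tcp_rot': array([-3.14000255e+00,  8.36789441e-05,  2.79182355e+00]), 'ft_force': array([-0.52058899, -0.20685159, -0.47424759]), 'ft_torque': array([ 0.00769014,  0.02519617, -0.01069645]), 'grasp_force': 0.0, 'opening': 0.08521876174564821}
scene {'mtx': array([[413.49505596,   0.        , 272.51422534],
       [  0.        , 413.49505596, 213.63441019],
       [  0.        ,   0.        ,   1.        ]]), 'position': array([-0.60490474, -0.99146957,  0.76920259]), 'rotation': array([ 1.14015909, -0.02071694, -0.84494297])}
top {'mtx': array([[449.07266315,   0.        , 268.493896  ],
       [  0.        , 449.07266315, 210.65321859],
       [  0.        ,   0.        ,   1.        ]]), 'position': array([-0.48282616,  0.36394529,  1.65126706]), 'rotation': array([ 6.01428554e-01, -1.53100219e-03, -1.98525378e+00])}
{'mtx': array([[304.12668941,   0.        , 286.05429082],
       [  0.        , 304.12668941, 207.76086774],
       [  0.        ,   0.        ,   1.        ]]), 'tool_from_camera': array([[-3.85174102e-04,  9.44686554e-01,  3.27974339e-01,
         8.37969847e-02],
       [ 9.99999886e-01,  2.71187164e-04,  3.93284398e-04,
        -4.30706108e-04],
       [ 2.82588051e-04,  3.27974453e-01, -9.44686550e-01,
        -1.75088499e-01],
       [ 0.00000000e+00,  0.00000000e+00,  0.00000000e+00,
         1.00000000e+00]])}
```

View pics/scene0.png

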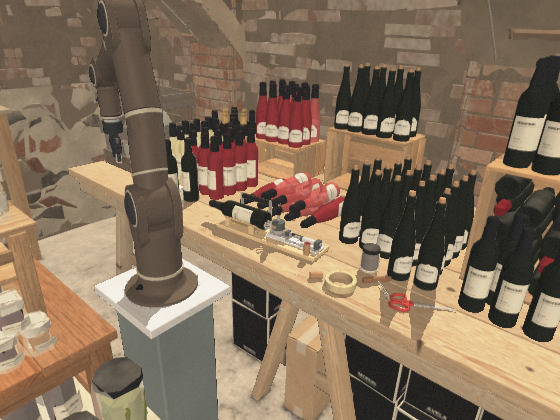

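View pics/top0.png

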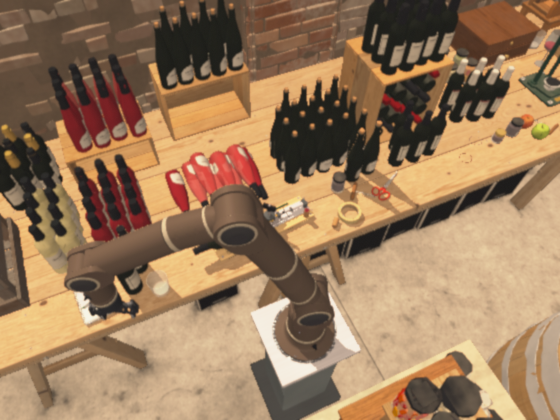

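The scene view shows the cradle near (285,240), with the bottle at (245,213). In the top view the cradle's rear is near (290,212), and the arm covers part of it. I'll enlarge both.

```bash
python3 - <<'E'
import cv2,numpy as np
a=cv2.imread("pics/scene0.png")[190:270,200:340];b=cv2.imread("pics/top0.png")[185:260,190:330]
f=lambda i:cv2.resize(i,None,fx=5.5,fy=5.5,interpolation=cv2.INTER_CUBIC)[:300 if 0 else None]
cv2.imwrite("pics/a.png",cv2.resize(np.vstack([a,b]),(560,620)[:1]+(600,)) if 0 else f(a)); cv2.imwrite("pics/b.png",f(b))
E
```

```text
(no output)
```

View pics/a.png

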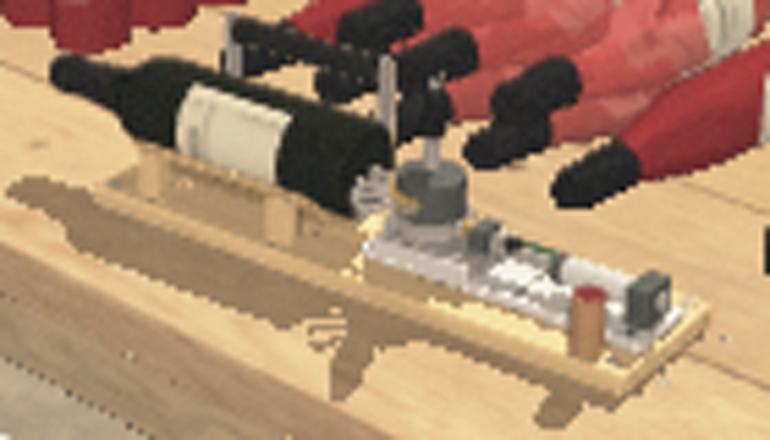

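View pics/b.png

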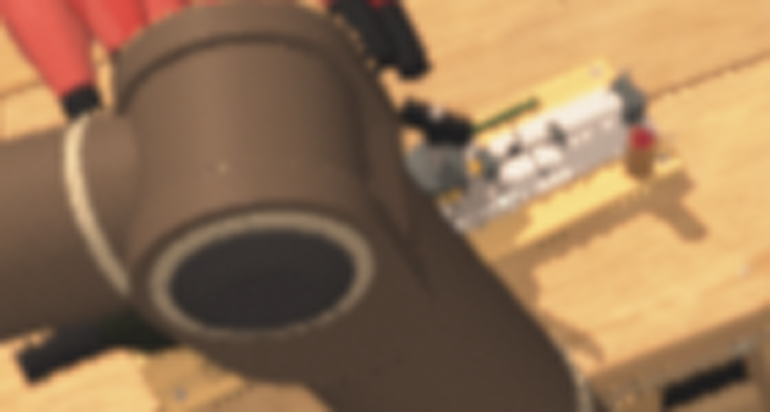

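Scene crop: the T bar is centred at about (433,108), the base's near-rear corner (top face) is at (622,375), the far-rear one at (708,305), and the near-front one at (100,190). Top crop: the bar is at about (437,123), and the rear corners are at (685,165) and (610,62).

```bash
cat > h.py <<'E'
import numpy as np,cv2
from scipy.spatial.transform import Rotation as R
from rig import *
def cam(n,s=None):
    i=camera_info(n)
    if n=="wrist":
        T=np.eye(4);T[:3,:3]=R.from_euler("xyz",s["tcp_rot"]).as_matrix();T[:3,3]=s["position"]
        T=T@i["tool_from_camera"];return i["mtx"],T[:3,3],T[:3,:3]
    return i["mtx"],i["position"],R.from_euler("xyz",i["rotation"]).as_matrix()
def ray(c,p):
    K,o,M=c;d=M@[(p[0]-K[0,2])/K[0,0],-(p[1]-K[1,2])/K[1,1],-1.];return o,d
def onz(c,p,z):
    o,d=ray(c,p);return o+d*(z-o[2])/d[2]
def proj(c,P):
    K,o,M=c;q=M.T@(np.asarray(P)-o);return K[0,2]+K[0,0]*q[0]/-q[2],K[1,2]-K[1,1]*q[1]/-q[2]
E
python3 - <<'E'
from h import *
np.set_printoptions(precision=4,suppress=True)
s=cam("scene");t=cam("top")
S=lambda x,y:(x/5.5+200-.4,y/5.5+190-.4)
T=lambda x,y:(x/5.5+190-.4,y/5.5+185-.4)
print("scene bar",onz(s,S(433,108),.135),"top bar",onz(t,T(437,123),.135))
for p in((622,375),(708,305),(100,190)):print(onz(s,S(*p),.018))
for p in((685,165),(610,62)):print(onz(t,T(*p),.018))
E
```

```text
scene bar [ 0.4815 -0.0741  0.135 ] top bar [ 0.4846 -0.0667  0.135 ]
[ 0.4476 -0.2687  0.018 ]
[ 0.5635 -0.2557  0.018 ]
[0.395  0.1751 0.018 ]
[ 0.4424 -0.2646  0.018 ]
[ 0.5581 -0.2546  0.018 ]
```

Both cameras put the handle at about (0.483,-0.070) and the cradle's yaw at about 0.117. I'll raise the arm first, then travel to above the handle with yaw ≈0.75.

Emit:
carry_out([
  {"tz": -50},
  {"tz": -100},
  {"tz": -150},
  {"tz": -170},
  {"tz": -170},
  {"tz": -170,"tx": -24,"ty": -26,"az": 0.1},
  {"tz": -170,"tx": -48,"ty": -52,"az": 0.2},
  {"tz": -170,"tx": -80,"ty": -88,"az": 0.34},
  {"tz": -170,"tx": -112,"ty": -122,"az": 0.48},
  {"tz": -170,"tx": -144,"ty": -158,"az": 0.62},
])

```text
invalid input
```

Emit:
carry_out([
  {"tx": 0,"ty": 0,"tz": -50,"ax": 0,"ay": 0,"az": 0,"gripper": 85},
  {"tx": 0,"ty": 0,"tz": -100,"ax": 0,"ay": 0,"az": 0,"gripper": 85},
  {"tx": 0,"ty": 0,"tz": -150,"ax": 0,"ay": 0,"az": 0,"gripper": 85},
  {"tx": 0,"ty": 0,"tz": -170,"ax": 0,"ay": 0,"az": 0,"gripper": 85},
  {"tx": 0,"ty": 0,"tz": -170,"ax": 0,"ay": 0,"az": 0,"gripper": 85},
  {"tx": -24,"ty": -26,"tz": -170,"ax": 0,"ay": 0,"az": 0.1,"gripper": 85},
  {"tx": -48,"ty": -52,"tz": -170,"ax": 0,"ay": 0,"az": 0.2,"gripper": 85},
  {"tx": -80,"ty": -88,"tz": -170,"ax": 0,"ay": 0,"az": 0.34,"gripper": 85},
  {"tx": -112,"ty": -122,"tz": -170,"ax": 0,"ay": 0,"az": 0.48,"gripper": 85},
  {"tx": -144,"ty": -158,"tz": -170,"ax": 0,"ay": 0,"az": 0.62,"gripper": 85},
], newtons=40)

```text
time_s: 1.1
position: [0.2955, 0.3872, 0.3681]
tcp_rot: [-3.139, 0.001, 2.166]
ft_force: [0.4, 0.0, 1.4]
opening: 0.0844
grasp_force: 0.0
```

Emit:
carry_out([
  {"tx": -45,"ty": -10,"tz": 0,"ax": 0,"ay": 0,"az": 0.14,"gripper": 85},
  {"tx": -93,"ty": -20,"tz": 0,"ax": 0,"ay": 0,"az": 0.28,"gripper": 85},
  {"tx": -141,"ty": -30,"tz": 0,"ax": 0,"ay": 0,"az": 0.42,"gripper": 85},
  {"tx": -190,"ty": -40,"tz": 0,"ax": 0,"ay": 0,"az": 0.56,"gripper": 85},
  {"tx": -238,"ty": -50,"tz": 0,"ax": 0,"ay": 0,"az": 0.7,"gripper": 85},
  {"tx": -286,"ty": -60,"tz": 0,"ax": 0,"ay": 0,"az": 0.84,"gripper": 85},
  {"tx": -335,"ty": -71,"tz": 0,"ax": 0,"ay": 0,"az": 0.98,"gripper": 85},
  {"tx": -383,"ty": -82,"tz": 0,"ax": 0,"ay": 0,"az": 1.12,"gripper": 85},
  {"tx": -431,"ty": -92,"tz": 0,"ax": 0,"ay": 0,"az": 1.26,"gripper": 85},
  {"tx": -479,"ty": -102,"tz": 0,"ax": 0,"ay": 0,"az": 1.4,"gripper": 85},
])

```text
time_s: 2.1
position: [0.4818, -0.0653, 0.3688]
tcp_rot: [-3.141, 0.001, 0.766]
ft_force: [1.2, 0.8, -1.2]
opening: 0.0855
grasp_force: 0.0
```

Emit:
carry_out([
  {"tx": 0,"ty": 0,"tz": 30,"ax": 0,"ay": 0,"az": 0.02,"gripper": 85},
  {"tx": 0,"ty": 0,"tz": 70,"ax": 0,"ay": 0,"az": 0.02,"gripper": 85},
  {"tx": 0,"ty": 0,"tz": 70,"ax": 0,"ay": 0,"az": 0.02,"gripper": 85},
  {"tx": 0,"ty": 0,"tz": 70,"ax": 0,"ay": 0,"az": 0.02,"gripper": 85},
])

```text
time_s: 2.5
position: [0.4815, -0.0632, 0.2996]
tcp_rot: [-3.141, 0.002, 0.752]
ft_force: [0.8, -0.5, 0.8]
opening: 0.0849
grasp_force: 0.0
```

```bash
python3 - <<'E'
from h import *
import pickle
s=state();im=read_camera("wrist");pickle.dump(s,open("s1.pkl","wb"));print(s["time_s"],s["position"],s["tcp_rot"],s["joint_pos"],s["ft_force"])
cv2.imwrite("pics/w1.png",cv2.resize(im[:,:,::-1],(800,600),interpolation=cv2.INTER_CUBIC))
t=read_camera("top");cv2.imwrite("pics/t1.png",t[:,:,::-1])
E
```

```text
2.5 [ 0.48151397 -0.06324281  0.2995582 ] [-3.14053141e+00  2.00776314e-03  7.51970839e-01] [-0.61209069  0.08697379  0.70469621  1.80799671 -0.05812243  1.26987871
 -0.71072523] [ 0.79834372 -0.54789389  0.77418409]
```

View pics/w1.png

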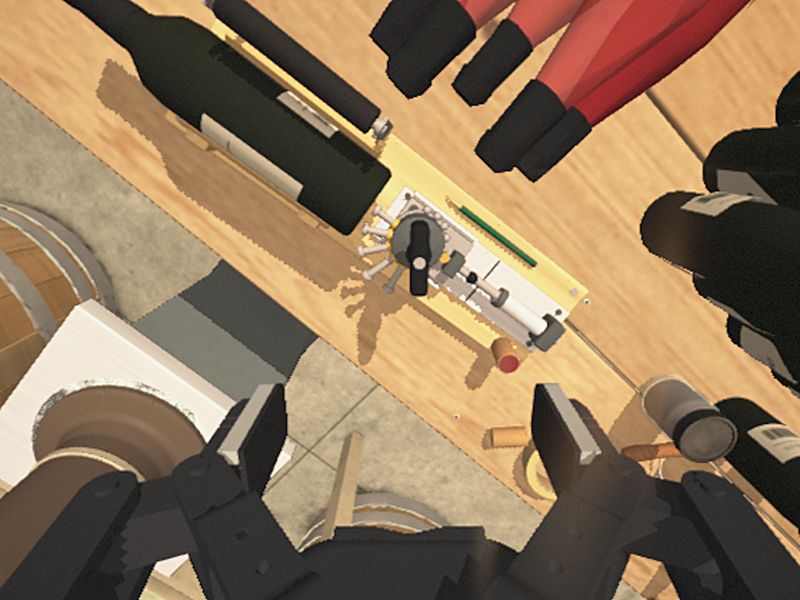

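The wrist view shows the bar at (419,258), running near-vertical, with the hub at (417,240), the cork at (507,358), the rail's scribed line near (490,272) and the bottle base near (365,210). I'll enlarge it.

```bash
python3 - <<'E'
import cv2
i=cv2.imread("pics/w1.png")[150:400,340:640]
cv2.imwrite("pics/w1c.png",cv2.resize(i,None,fx=2.4,fy=2.4,interpolation=cv2.INTER_CUBIC))
E
```

```text
(no output)
```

View pics/w1c.png

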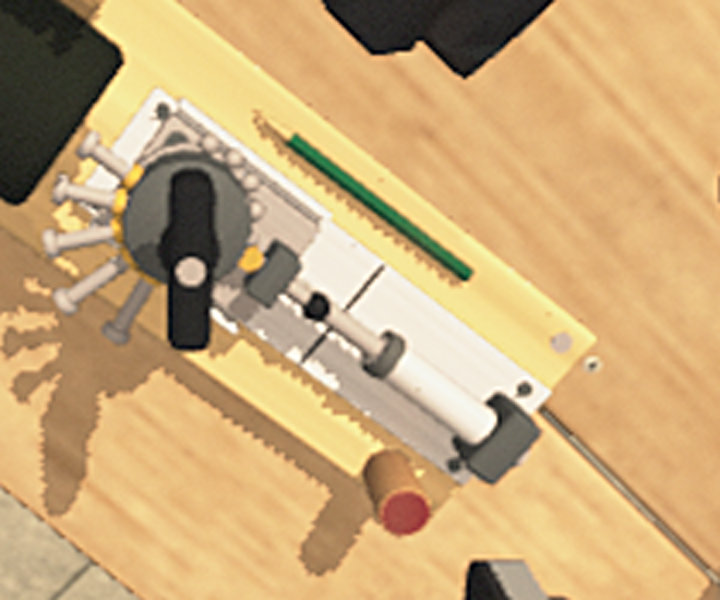

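In the crop, the bar's top disc is at (190,271), the scribed line runs from (383,266) to (303,360), the base's far-rear corner is at (597,342), the pencil runs from (258,120) to (468,274), and the hub's top is centred at about (187,215).

```bash
python3 - <<'E'
from h import *
import pickle
np.set_printoptions(precision=4,suppress=True)
s=pickle.load(open("s1.pkl","rb"));c=cam("wrist",s)
W=lambda x,y:((x/2.4+340)*.7-.3,(y/2.4+150)*.7-.3)
d=onz(c,W(190,271),.150);a=onz(c,W(383,266),.026);b=onz(c,W(303,360),.026)
print("disc",d,"line",a,b,np.linalg.norm(a-b))
u=a-b;yx=np.arctan2(u[1],u[0]);print("cradle yaw from line",yx)
r1=onz(c,W(548,395),.026);r2=onz(c,W(465,480),.026);print("rail rear",r1,r2,np.arctan2(*(r1-r2)[1::-1]),np.linalg.norm(r1-r2))
g=onz(c,W(597,342),.018);print("corner",g)
p,q=[onz(c,W(*v),.021) for v in((258,120),(468,274))];print("pencil",np.linalg.norm(p-q),np.arctan2(*(p-q)[1::-1])-np.pi/2)
for yaw in(.09,.11,.13):
    R2=R.from_euler("z",yaw).as_matrix()
    print(yaw,"axis from line",(a+b)/2+R2@[0,.088,0],"corner",g-R2@[.062,-.195,0],"rail rear mid?",(r1+r2)/2+R2@[0,.191,0])
e1=onz(c,W(190,172),.15);e2=onz(c,W(188,348),.15);print("bar ends",e1,e2,np.linalg.norm(e1-e2),np.arctan2(*(e1-e2)[1::-1]),(e1+e2)/2)
E
```

```text
disc [ 0.4871 -0.0698  0.15  ] line [ 0.5252 -0.155   0.026 ] [ 0.4701 -0.1607  0.026 ] 0.0554284811707196
cradle yaw from line 0.10291380439821741
rail rear [ 0.5353 -0.2556  0.026 ] [ 0.4802 -0.2603  0.026 ] 0.0843176645518721 0.05529995995543144
corner [ 0.5677 -0.2563  0.018 ]
pencil 0.1177214844132845 0.13711170754207558
0.09 axis from line [ 0.4898 -0.0702  0.026 ] corner [ 0.4884 -0.0677  0.018 ] rail rear mid? [ 0.4906 -0.0677  0.026 ]
0.11 axis from line [ 0.488  -0.0704  0.026 ] corner [ 0.4846 -0.0693  0.018 ] rail rear mid? [ 0.4868 -0.0681  0.026 ]
0.13 axis from line [ 0.4863 -0.0706  0.026 ] corner [ 0.4809 -0.071   0.018 ] rail rear mid? [ 0.483  -0.0686  0.026 ]
bar ends [ 0.5101 -0.048   0.15  ] [ 0.4677 -0.0873  0.15  ] 0.057824130686923846 0.747861376851495 [ 0.4889 -0.0676  0.15  ]
```

The estimates agree: the axis is at about (0.487,-0.0695), the bar's angle is 0.748 (length 57.8 mm), and the cradle's yaw is about 0.115. Next I'll descend over the bar.

Emit:
carry_out([
  {"tx": 0,"ty": 8,"tz": 40,"ax": 0,"ay": 0,"az": 0,"gripper": 85},
  {"tx": 0,"ty": 8,"tz": 80,"ax": 0,"ay": 0,"az": 0,"gripper": 85},
  {"tx": 0,"ty": 8,"tz": 110,"ax": 0,"ay": 0,"az": 0,"gripper": 85},
  {"tx": 0,"ty": 8,"tz": 130,"ax": 0,"ay": 0,"az": 0,"gripper": 85},
  {"tx": 0,"ty": 8,"tz": 150,"ax": 0,"ay": 0,"az": 0,"gripper": 85},
  {"tx": 0,"ty": 8,"tz": 165,"ax": 0,"ay": 0,"az": 0,"gripper": 85},
  {"tx": 0,"ty": 8,"tz": 175,"ax": 0,"ay": 0,"az": 0,"gripper": 85},
  {"tx": 0,"ty": 8,"tz": 183,"ax": 0,"ay": 0,"az": 0,"gripper": 85},
  {"tx": 0,"ty": 8,"tz": 183,"ax": 0,"ay": 0,"az": 0,"gripper": 85},
])

```text
time_s: 3.5
position: [0.4878, -0.069, 0.1166]
tcp_rot: [-3.142, -0.0, 0.752]
ft_force: [-0.7, 0.1, 0.3]
opening: 0.0847
grasp_force: 0.0
```

```bash
python3 - <<'E'
from h import *
s=state();im=read_camera("wrist");print(s["time_s"],s["position"],s["tcp_rot"],s["ft_force"])
cv2.imwrite("pics/w2.png",cv2.resize(im[:,:,::-1],(800,600),interpolation=cv2.INTER_CUBIC))
E
```

```text
3.5 [ 0.48775155 -0.06897992  0.11663389] [-3.14150577e+00 -1.61436585e-05  7.52282453e-01] [-0.7156187   0.06662074  0.25922582]
```

View pics/w2.png

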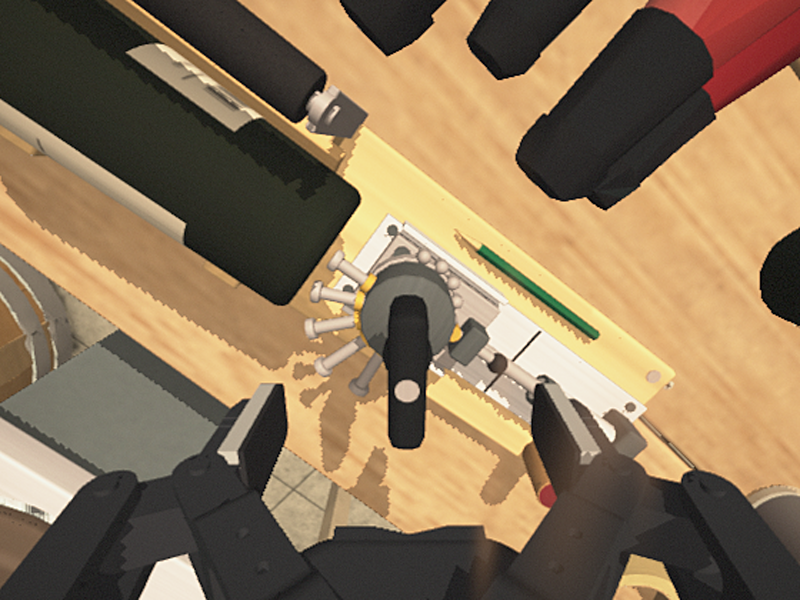

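The bar sits between the pads, with its disc at (407,391) and its ends at (408,297) and (406,447). The pads' midpoint is at column ~408, so it is centred. I'll check the position along the bar, and use the line from (541,331) to (484,391) to check the cradle's yaw.

```bash
python3 - <<'E'
from h import *
np.set_printoptions(precision=4,suppress=True)
c=cam("wrist",state());W=lambda x,y:(x*.7-.15,y*.7-.15)
print(onz(c,W(407,391),.15))
e1,e2=[onz(c,W(*p),.15) for p in((408,297),(406,447))];print(e1,e2,np.linalg.norm(e1-e2),np.arctan2(*(e1-e2)[1::-1]))
f=lambda p,q,z:np.arctan2(*(onz(c,W(*q),z)-onz(c,W(*p),z))[1::-1])-np.pi/2
print("base far edge yaw",f((676,374),(363,127),.018),"pencil",f((597,337),(458,233),.021))
E
```

```text
[ 0.4866 -0.0707  0.15  ]
[ 0.5141 -0.0455  0.15  ] [ 0.4679 -0.0876  0.15  ] 0.062467685613399326 0.7384246109254607
base far edge yaw 0.10520166585355795 pencil 0.11913697813602853
```

Emit:
carry_out([
  {"tx": 0,"ty": 0,"tz": 0,"ax": 0,"ay": 0,"az": 0,"gripper": 50},
  {"tx": 0,"ty": 0,"tz": 0,"ax": 0,"ay": 0,"az": 0,"gripper": 25},
  {"tx": 0,"ty": 0,"tz": 0,"ax": 0,"ay": 0,"az": 0,"gripper": 5},
  {"tx": 0,"ty": 0,"tz": 0,"ax": 0,"ay": 0,"az": 0,"gripper": 5},
  {"tx": 0,"ty": 0,"tz": 0,"ax": 0,"ay": 0,"az": 0,"gripper": 5},
  {"tx": 0,"ty": 0,"tz": 0,"ax": 0,"ay": 0,"az": 0,"gripper": 5},
  {"tx": 0,"ty": 0,"tz": 0,"ax": 0,"ay": 0,"az": 0,"gripper": 5},
  {"tx": 0,"ty": 0,"tz": 0,"ax": 0,"ay": 0,"az": 0,"gripper": 5},
], newtons=70)

```text
time_s: 4.35
position: [0.4872, -0.0687, 0.117]
tcp_rot: [-3.14, -0.0, 0.752]
ft_force: [-3.0, 2.4, 6.9]
opening: 0.0105
grasp_force: 68.5
```

The grip is good (68 N). Now I'll draw the carriage back 35 mm along the rail.

Emit:
carry_out([
  {"tx": -3,"ty": 4,"tz": 0,"ax": 0,"ay": 0,"az": 0,"gripper": 5},
  {"tx": -6,"ty": 8,"tz": 0,"ax": 0,"ay": 0,"az": 0,"gripper": 5},
  {"tx": -9,"ty": 12,"tz": 0,"ax": 0,"ay": 0,"az": 0,"gripper": 5},
  {"tx": -12,"ty": 16,"tz": 0,"ax": 0,"ay": 0,"az": 0,"gripper": 5},
  {"tx": -15,"ty": 20,"tz": 0,"ax": 0,"ay": 0,"az": 0,"gripper": 5},
  {"tx": -18,"ty": 24,"tz": 0,"ax": 0,"ay": 0,"az": 0,"gripper": 5},
  {"tx": -21,"ty": 28,"tz": 0,"ax": 0,"ay": 0,"az": 0,"gripper": 5},
  {"tx": -21,"ty": 28,"tz": 0,"ax": 0,"ay": 0,"az": 0,"gripper": 5},
  {"tx": -21,"ty": 28,"tz": 0,"ax": 0,"ay": 0,"az": 0,"gripper": 5},
])

```text
time_s: 5.25
position: [0.4907, -0.1016, 0.117]
tcp_rot: [-3.138, -0.001, 0.753]
ft_force: [-4.7, 8.3, 10.0]
opening: 0.0103
grasp_force: 69.4
```

```bash
python3 - <<'E'
from h import *
s=state();im=read_camera("wrist");print(s["time_s"],s["position"],s["tcp_rot"],s["ft_force"],s["ft_torque"],s["joint_pos"])
cv2.imwrite("pics/w3.png",cv2.resize(im[180:340,230:450,::-1],None,fx=3.6,fy=3.6,interpolation=cv2.INTER_CUBIC))
E
```

```text
5.25 [ 0.49069948 -0.10156329  0.11700638] [-3.13761717e+00 -1.39505317e-03  7.52872529e-01] [-4.71986819  8.25686805 10.0034416 ] [ 1.85089822  1.04137081 -0.08325656] [-0.42531331  0.34263848  0.66610647  2.01600897 -0.27862616  0.87410044
 -0.42392776]
```

View pics/w3.png

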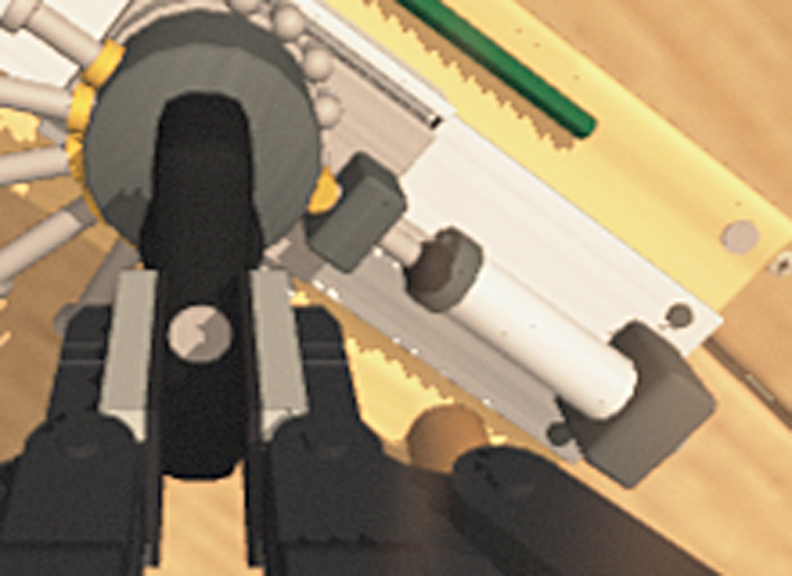

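The carriage is back. Its rear edge runs from (455,112) to about (318,268) in the crop, and the scribed line is hidden at the edge. I'll check the travel from the edge.

```bash
python3 - <<'E'
from h import *
import pickle
np.set_printoptions(precision=4,suppress=True)
c=cam("wrist",state());W=lambda x,y:(x/3.6+230-.4,y/3.6+180-.4)
n=np.array([np.sin(.112),-np.cos(.112),0])
ax=np.array([.487,-.0697,0])
for p in((455,112),(435,135),(318,268)):
    P=onz(c,W(*p),.04);print(P,(P-ax)@n-.053)
# rear of rail/base ref in the same picture
for p,z in(((718,320),.026),((580,462),.026),):P=onz(c,W(*p),z);print(P,(P-ax)@n)
e=onz(c,W(200,333),.15);print("disc",e,(e-ax)@n)
E
```

```text
[ 0.5292 -0.1506  0.04  ] 0.03212736733397555
[ 0.5218 -0.1515  0.04  ] 0.03214085444488116
[ 0.4762 -0.1564  0.04  ] 0.031945571346625505
[ 0.5362 -0.2543  0.026 ] 0.1889048819288398
[ 0.4796 -0.2624  0.026 ] 0.19063772072894006
disc [ 0.4903 -0.1027  0.15  ] 0.033152489366047984
```

Travel is about 32.5 mm by both measures. I'll go 2.5 mm further and hold, then turn in small steps.

Emit:
carry_out([
  {"tx": -1.5,"ty": 2,"tz": 0,"ax": 0,"ay": 0,"az": 0,"gripper": 5},
  {"tx": -1.5,"ty": 2,"tz": 0,"ax": 0,"ay": 0,"az": 0,"gripper": 5},
  {"tx": -1.5,"ty": 2,"tz": 0,"ax": 0,"ay": 0,"az": 0,"gripper": 5},
  {"tx": -1.5,"ty": 2,"tz": 0,"ax": 0,"ay": 0,"az": 0,"gripper": 5},
])

```text
time_s: 5.7
position: [0.491, -0.1038, 0.117]
tcp_rot: [-3.137, -0.001, 0.753]
ft_force: [-4.3, 7.9, 10.1]
opening: 0.0103
grasp_force: 69.5
```

Emit:
carry_out([
  {"tx": 0,"ty": 0,"tz": 0,"ax": 0,"ay": 0,"az": 0.08,"gripper": 5},
  {"tx": 0,"ty": 0,"tz": 0,"ax": 0,"ay": 0,"az": 0.16,"gripper": 5},
  {"tx": 0,"ty": 0,"tz": 0,"ax": 0,"ay": 0,"az": 0.24,"gripper": 5},
  {"tx": 0,"ty": 0,"tz": 0,"ax": 0,"ay": 0,"az": 0.32,"gripper": 5},
  {"tx": 0,"ty": 0,"tz": 0,"ax": 0,"ay": 0,"az": 0.42,"gripper": 5},
  {"tx": 0,"ty": 0,"tz": 0,"ax": 0,"ay": 0,"az": 0.42,"gripper": 5},
])

```text
time_s: 6.3
position: [0.491, -0.1036, 0.117]
tcp_rot: [-3.137, 0.0, 0.33]
ft_force: [-3.9, 8.6, 12.2]
opening: 0.0104
grasp_force: 69.8
```

Emit:
carry_out([
  {"tx": 0,"ty": 0,"tz": 0,"ax": 0,"ay": 0,"az": 0.09,"gripper": 5},
  {"tx": 0,"ty": 0,"tz": 0,"ax": 0,"ay": 0,"az": 0.18,"gripper": 5},
  {"tx": 0,"ty": 0,"tz": 0,"ax": 0,"ay": 0,"az": 0.27,"gripper": 5},
  {"tx": 0,"ty": 0,"tz": 0,"ax": 0,"ay": 0,"az": 0.36,"gripper": 5},
  {"tx": 0,"ty": 0,"tz": 0,"ax": 0,"ay": 0,"az": 0.45,"gripper": 5},
  {"tx": 0,"ty": 0,"tz": 0,"ax": 0,"ay": 0,"az": 0.54,"gripper": 5},
  {"tx": 0,"ty": 0,"tz": 0,"ax": 0,"ay": 0,"az": 0.63,"gripper": 5},
  {"tx": 0,"ty": 0,"tz": 0,"ax": 0,"ay": 0,"az": 0.72,"gripper": 5},
  {"tx": 0,"ty": 0,"tz": 0,"ax": 0,"ay": 0,"az": 0.78,"gripper": 5},
  {"tx": 0,"ty": 0,"tz": 0,"ax": 0,"ay": 0,"az": 0.83,"gripper": 5},
])

```text
time_s: 7.3
position: [0.491, -0.1038, 0.117]
tcp_rot: [-3.139, 0.004, -0.499]
ft_force: [-5.5, 8.1, 12.0]
opening: 0.0102
grasp_force: 69.9
```

Emit:
carry_out([
  {"tx": 0,"ty": 0,"tz": 0,"ax": 0,"ay": 0,"az": 0,"gripper": 5},
  {"tx": 0,"ty": 0,"tz": 0,"ax": 0,"ay": 0,"az": 0,"gripper": 5},
  {"tx": 0,"ty": 0,"tz": 0,"ax": 0,"ay": 0,"az": 0,"gripper": 5},
])

```text
time_s: 7.6
position: [0.4909, -0.1037, 0.117]
tcp_rot: [-3.138, 0.004, -0.497]
ft_force: [-6.0, 9.2, 12.8]
opening: 0.0105
grasp_force: 70.6
```

```bash
python3 - <<'E'
from h import *
s=state();im=read_camera("wrist");print(s["time_s"],s["position"],s["tcp_rot"],s["ft_force"],s["ft_torque"],s["joint_pos"])
cv2.imwrite("pics/w4.png",cv2.resize(im[:,:,::-1],(800,600),interpolation=cv2.INTER_CUBIC))
E
```

```text
7.6 [ 0.49092427 -0.10368627  0.11696922] [-3.13834444  0.00408006 -0.4967091 ] [-6.00637147  9.17535794 12.84132189] [ 1.95864721  1.17482256 -0.09298384] [-0.64562345  0.44046737  0.9927442   2.02513572 -0.4692348   0.92377221
 -1.46926069]
```

View pics/w4.png

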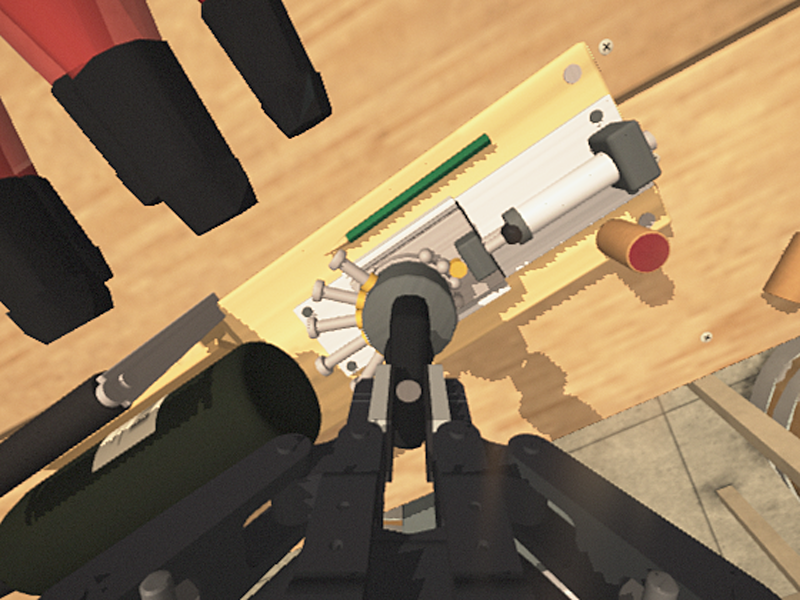

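The turret has turned: the bar is still aligned in the pads, and the fourth screw in the fan points at the bottle. The carriage's rear edge runs from (461,200) to (508,289). The bottle, cork and pencil are in place. One last check of travel and bar angle.

```bash
python3 - <<'E'
from h import *
c=cam("wrist",state());W=lambda x,y:(x*.7-.15,y*.7-.15)
n=np.array([np.sin(.112),-np.cos(.112),0]);ax=np.array([.487,-.0697,0])
for p in((461,200),(508,289)):print((onz(c,W(*p),.04)-ax)@n-.053)
e1,e2=[onz(c,W(*p),.15) for p in((410,297),(408,447))];a=np.arctan2(*(e1-e2)[1::-1]);print("bar",a,"turn",.745-a)
print("disc",(onz(c,W(408,391),.15)-ax)@n)
for p in((617,97),):print("rail end",(onz(c,W(*p),.026)-ax)@n)
E
```

```text
0.037921441244116165
0.032650229535910395
bar -0.5087970798022907 turn 1.2537970798022906
disc 0.0338573767917134
rail end 0.19302243291659577
```

Travel is about 35 mm and the turn is 1.25 rad, so I'm handing it in.

```bash
python3 -c "
from rig import *
print(finish_job())"
```

```text
the job is handed in; nothing more can be done
None
```

The job is handed in: the carriage was drawn back about 35 mm to the scribed line, then the handle was turned three clicks clockwise (about 1.25 rad by camera), and the gripper still holds it there at about 70 N, with the bottle, cork and pencil in place in the last picture.

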